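# Cure the joint of a jaw model with the curing light

### The arm

A 6-joint arm with a two-finger parallel gripper is mounted at the origin on the work surface. World frame = base frame: x ahead of the robot, y to its left, z up, the work surface at z = 0. Lengths are in m, angles in rad, forces in N, time in s.
With the tool pointing down it reaches from about 0.275 to 0.825 m from the base axis. Payload 4.9 kg.
Tool frame: the origin (TCP) lies midway between the tips of the shut fingers; the grasp point (between the pads) lies 19 mm behind it (grip_point_offset is the distance from the TCP to the grasp point, in m); z points along the fingers, y is the line along which they close (so a half turn about z gives the same grasp; the last joint's range is limited). The gripper opens to 85 mm and grips with 20 to 120 N. Pads are 22 mm wide; open, the fingers measure 114 mm over their backs; the gripper's body (76 mm by 85 mm) begins 54 mm behind the grasp point. The pads swing forward as they close: fully open they stand 13 mm farther back than shut.
Start: joints at [-1.385, 0.326, -0.193, 1.052, 0, 1.437], TCP at [0.173, -0.522, 0.231] pointing down, gripper open.
Joint ranges: [-2.65, 2.65], [-0.97, 1.79], [-1.3, 1.35], [-1.93, 2.1], [-1.47, 1.37], [-3.14, 3.14]. Speed limits (rad/s): [2.57, 2.57, 3.14, 3.14, 3.14, 3.14].

### API

Orientations are given as a rotation vector (axis times angle).
In Python, from cell import * gives the robot as it stands. Calls block until the motion is done:
- movep(position, orientation): joint-space move of the TCP to a pose.
- move_l(position, velocity=0.15, rot=None, until_force=None): straight line of the TCP; rot=None keeps the orientation; velocity is the mean speed in m/s. With until_force (N) it stops when the force on the tool has changed by that much, and returns True; else False.
- set_joints(angles): joint-space move.
- let_go() and grab(newtons=None): open the fingers fully, or close them until they stop; newtons is the grip in N (None keeps the last).
- sleep(seconds).
- ik(position, orientation): joint angles nearest the present ones, or None.
- get_state(): the state.
- grab_frame(name): name is "scene" or "top"; returns a dict with "img" (384x512x3 uint8, red, green, blue), "fx", "fy", "cx", "cy" (pixels), "k1" (the pictures are not rectified: a ray, as slopes to the right and down, at radius r is drawn at 1 + k1 r^2 times it, then the intrinsics apply), "cam_to_world" (4x4, takes a point from camera to world coordinates). Camera axes: x right, y down, z forward; pixel columns grow to the right and rows downward; lengths in m; the calibration is good to about 2 mm. A picture is of the moment at which its call begins. There is no depth.
A pose or a line that the arm cannot do raises MotionError and nothing moves.
- sign_off(): hands the job in; it is judged then, once.
Trained networks look in the newest picture that a camera, given by its name, has taken for a name from the list of things; names that differ only in an ending like _2 or _b are one class to them, and where a whole thing is asked for, a point or a joint stands for the part that bears it (a point fixed in the world has none). Each returns a list of dicts, best first, with "score" (0 to 1); they miss things now and then, are a little off and sometimes report something else, mostly with a low value. They report only what shows in the picture. A call takes as long as a camera call. They do not tell look-alikes from the thing itself.
- spot_in(camera, name): "centre" ([column, row] in pixels, amid what is visible of it).
- silhouettes(camera, name): "mask" (384x512 bool, what is visible of it) and "centre" ([column, row] in pixels, amid what is visible of it).
- tip_of(camera, name): "centre" ([column, row] in pixels: a listed point, or the origin of a listed thing).
The state is a dict: "clock": time; "q": joint angles; "joint_velocities": joint speeds; "tau": joint torques, N m; "position": TCP position; "eef_rot": TCP orientation; "contact_force": force on the tool from outside, world axes, zero at the start; "wrist_torque": the same for the moment, N m; "finger_gap": opening from 0.0 (shut) to 1.0 (fully open); "grasp_force": force on a finger pad.
Only numpy, scipy, OpenCV 4.12 (cv2) and the standard library are available. Lean on these libraries where they do the work, as an engineer would, in place of code of your own. Each camera call takes 0.05 s, during which the arm holds its last target. There are 200 camera calls.

### The job

Take the curing light from its rest and, with its end pointing straight down and about half a centimetre to a centimetre above the plaster, guide it along the whole curved joint line around the teeth of the jaw model in one slow pass of about 2 cm per second, from the end on the robot's left to the end on its right, without pressing on the model. Then lay the light back in the forks of its rest the way it lay before, and leave the other things on the table where they are.

Things in the scene. Friction and masses are not known exactly. Their poses are not given: they have to be found in the camera images.
- light: Curing light, 160 g, lying level in its rest. Handle: straight bar 24 mm wide (y), 26 high (z), x = -77 to 58 mm; then a thin round light guide runs on to x = 110 and bends straight down. Origin: on the handle's underside at the place to grip, midway between the rest's forks, 13 mm below the handle's centre line. x points along the handle to the light guide, z up.
- light_end (a point): Centre of the end face of the light guide (a 12 mm wide black tip facing down): at x = 110, y = 0, z = -42 mm in the light's frame, so 55 mm below the handle's centre line.
- rest: Fixed rest: base 130 x 70 x 8 mm and two upright forks 10 mm thick at x = -45 and 45 mm. The handle lies across both forks, its underside 62 mm above the table; fork cheeks rise 12 mm more (to 74), gap between them 34 mm (y). Origin: centre of the base's underside. x points the way the light guide points, z up.
- model: Fixed white plaster plinth, 40 mm high, 117 wide, round front (radius 58.5) towards the robot, flat back at x = 58. On top a horseshoe of teeth (to 59 mm above table, outer radius 30). Around it runs the joint line, a thin dark arc, radius 40, 150 degrees, its middle towards the model's -x. Origin: arc's centre, at table height. At yaw 0 x points away from the robot, y left, z up.
- seam0 (a point): Point on the joint line, on the plinth's top, the left end (angle 75 degrees from the model's -x towards its +y, radius 40 mm). Axes as the model's.
- seam1 (a point): Point on the joint line, on the plinth's top, 25 degrees along from the left end (angle 50 degrees from the model's -x towards its +y, radius 40 mm). Axes as the model's.
- seam2 (a point): Point on the joint line, on the plinth's top, 50 degrees along from the left end (angle 25 degrees from the model's -x towards its +y, radius 40 mm). Axes as the model's.
- seam3 (a point): Point on the joint line, on the plinth's top, the middle (angle 0 degrees from the model's -x towards its +y, radius 40 mm). Axes as the model's.
- seam4 (a point): Point on the joint line, on the plinth's top, 100 degrees along from the left end (angle -25 degrees from the model's -x towards its +y, radius 40 mm). Axes as the model's.
- seam5 (a point): Point on the joint line, on the plinth's top, 125 degrees along from the left end (angle -50 degrees from the model's -x towards its +y, radius 40 mm). Axes as the model's.
- seam6 (a point): Point on the joint line, on the plinth's top, the right end (angle -75 degrees from the model's -x towards its +y, radius 40 mm). Axes as the model's.
- cast_a: Bystander: small loose plaster jaw cast, 66 mm wide, 37 mm high.
- cast_b: Bystander: second loose plaster jaw cast, same size.
- jar: Bystander: small jar with white cap, 38 mm across, 45 mm high.
- paddle: Bystander: flat orange see-through hand shield lying flat, 205 x 100 x 5 mm, in front of the robot.
- syringe: Bystander: small lying paste syringe, 115 mm long, 13 mm thick.
- cup: Bystander: steel cup, 64 mm across, 70 mm high.
There are look-alikes about, which are no part of the job. Of the things like the light, leave any that is pink; of the rest the larger one is meant.

How it is judged:
By the outcome, as a careful person would: the job done as asked, in the order asked, and still so for the second after the job is handed in, with the robot touching nothing.
It also fails if it takes over 66 s, if anything falls off the work surface, if the arm or the gripper's body presses on something with over 40 N, if the wrist force passes 120 N, or if a joint passes its speed limit or range.

## Working session

There is one attempt and no reset: what is moved stays moved. The work goes in short steps, each a Python script; the robot and the scene stay as the last script left them, time stands still between calls to the robot, and variables do not carry over. Pictures are saved under pics/ and viewed, at most 10 in all, crops included, and the job is handed in when it is done.

```bash
mkdir -p pics; ls; cat > h.py <<'E'
from cell import *
import numpy as np, cv2
from scipy.spatial.transform import Rotation as R
def ray(f,uv):
    p=np.array([[(uv[0]-f["cx"])/f["fx"],(uv[1]-f["cy"])/f["fy"]]])
    d=p[0].copy()
    for _ in range(20): d=p[0]/(1+f["k1"]*(d@d))
    T=np.array(f["cam_to_world"]); return T[:3,3],T[:3,:3]@np.array([d[0],d[1],1])
def onz(f,uv,z):
    o,d=ray(f,uv); return o+d*(z-o[2])/d[2]
def proj(f,P):
    T=np.array(f["cam_to_world"]); c=(np.atleast_2d(P)-T[:3,3])@T[:3,:3]
    s=c[:,:2]/c[:,2:]; s=s*(1+f["k1"]*(s**2).sum(1,keepdims=True))
    return s*[f["fx"],f["fy"]]+[f["cx"],f["cy"]]
def save(f,n): cv2.imwrite("pics/"+n,cv2.cvtColor(f["img"],cv2.COLOR_RGB2BGR))
E
python3 - <<'E'
from h import *
Z={"light":.062,"light_end":.02,"rest":0,"model":0,"cast_a":.02,"jar":.045,"cup":.07,"paddle":0,"syringe":.006}
Z.update({f"seam{i}":.04 for i in range(7)})
for c in("top","scene"):
    f=grab_frame(c); save(f,c+"0.png"); print(c,np.round(f["cam_to_world"],3).tolist(),f["fx"],f["k1"])
    for n,z in Z.items():
        for r in tip_of(c,n): 
            if r["score"]>.25: print(n,round(r["score"],2),np.round(r["centre"]),np.round(onz(f,r["centre"],z),4))
E
```

```text
pics
top [[-0.014, -0.992, 0.128, 0.385], [-1.0, 0.013, -0.008, -0.002], [0.006, -0.128, -0.992, 1.378], [0.0, 0.0, 0.0, 1.0]] 451.25094320610566 -0.14168923507519457
light 0.76 [113. 292.] [0.2796 0.4012 0.062 ]
light 0.68 [196. 177.] [0.6164 0.1577 0.062 ]
light 0.64 [194. 247.] [0.4083 0.1624 0.062 ]
light_end 0.95 [134. 328.] [0.1695 0.3513 0.02  ]
light_end 0.84 [194. 140.] [0.7399 0.1712 0.02  ]
light_end 0.62 [182. 225.] [0.4756 0.2055 0.02  ]
rest 0.83 [198. 179.] [0.6187 0.1605 0.    ]
model 0.74 [305. 179.] [ 0.6153 -0.1722  0.    ]
cast_a 0.73 [246. 122.] [0.7926 0.0077 0.02  ]
cast_a 0.64 [120. 178.] [0.6224 0.4005 0.02  ]
jar 0.69 [198. 184.] [0.598  0.1545 0.045 ]
jar 0.45 [251. 161.] [ 0.6648 -0.0065  0.045 ]
cup 0.72 [122. 236.] [0.4408 0.3737 0.07  ]
cup 0.44 [298. 188.] [ 0.5771 -0.1416  0.07  ]
cup 0.28 [382. 201.] [ 0.5359 -0.3912  0.07  ]
paddle 0.87 [254. 254.] [ 0.3852 -0.0102  0.    ]
paddle 0.46 [118. 177.] [0.6292 0.4129 0.    ]
syringe 0.57 [384. 202.] [ 0.5404 -0.4148  0.006 ]
seam0 0.95 [318. 186.] [ 0.5872 -0.206   0.04  ]
seam0 0.91 [305. 194.] [ 0.5625
[... 5043 characters left out ...]
.1846  0.04  ]
seam5 0.91 [185. 180.] [ 0.5762 -0.2158  0.04  ]
seam5 0.89 [201. 191.] [ 0.5879 -0.1534  0.04  ]
seam5 0.82 [201. 185.] [ 0.5697 -0.1649  0.04  ]
seam5 0.81 [179. 186.] [ 0.603  -0.2185  0.04  ]
seam5 0.69 [191. 183.] [ 0.577  -0.1938  0.04  ]
seam5 0.65 [203. 198.] [ 0.6045 -0.1375  0.04  ]
seam5 0.63 [194. 184.] [ 0.5751 -0.1846  0.04  ]
seam6 0.91 [185. 180.] [ 0.5762 -0.2158  0.04  ]
seam6 0.89 [201. 191.] [ 0.5879 -0.1534  0.04  ]
seam6 0.82 [201. 185.] [ 0.5697 -0.1649  0.04  ]
seam6 0.81 [179. 186.] [ 0.603  -0.2185  0.04  ]
seam6 0.69 [191. 183.] [ 0.577  -0.1938  0.04  ]
seam6 0.65 [203. 198.] [ 0.6045 -0.1375  0.04  ]
seam6 0.63 [194. 184.] [ 0.5751 -0.1846  0.04  ]
```

View pictures.

View pics/top0.png

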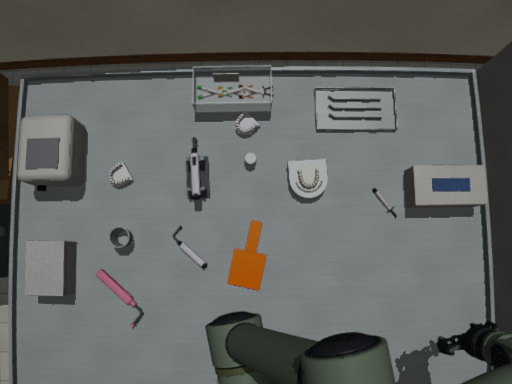

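View pics/scene0.png

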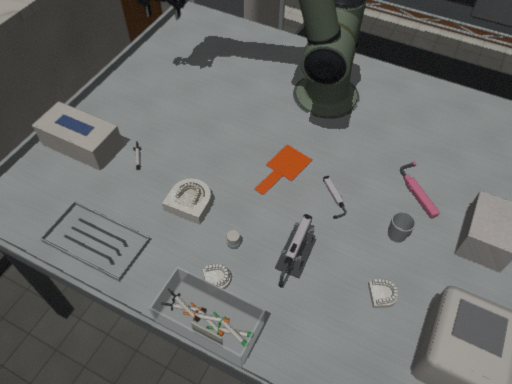

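```bash
cat > fit.py <<'E'
from h import *
from scipy.optimize import minimize
S=8
def hull(im,f,P):
    q=proj(f,P); h=cv2.convexHull(((q+.5)*S-.5).astype(np.float32)).round().astype(np.int32)
    cv2.fillConvexPoly(im,h,255)
def box(x0,x1,y0,y1,z0,z1): return np.array([[x,y,z] for x in(x0,x1) for y in(y0,y1) for z in(z0,z1)])/1e3
def cyl(a,b,r):
    a,b=np.array(a,float),np.array(b,float); d=(b-a)/np.linalg.norm(b-a)
    u=np.cross(d,[.3,.5,.8]);u/=np.linalg.norm(u);v=np.cross(d,u);t=np.linspace(0,6.28,16)[:,None]
    c=r*(np.cos(t)*u+np.sin(t)*v); return np.vstack([a+c,b+c])/1e3
a=np.radians(np.linspace(90,270,40)); o=np.vstack([58.5*np.c_[np.cos(a),np.sin(a)],[[58,-58.5],[58,58.5]]])
t=np.radians(np.linspace(75,285,30))
MODEL=[np.vstack([np.c_[o,0*o[:,:1]],np.c_[o,0*o[:,:1]+40]])/1e3]
LIGHT=[box(-77,58,-12,12,0,26),cyl([58,0,13],[105,0,13],5),cyl([108,0,13],[110,0,-42],6)]
def render(f,parts,p,z0):
    im=np.zeros((384*S,512*S),np.uint8); Rz=R.from_euler('z',p[2]).as_matrix()
    for P in parts: hull(im,f,P@Rz.T+[p[0],p[1],z0])
    return cv2.resize(im,(512,384),interpolation=cv2.INTER_AREA)/255.
def fit(fs,ms,parts,p0,z0):
    def c(v): 
        p=[v[0],v[1],v[2]/5]; return sum(((render(f,parts,p,z0)-m)**2).sum()/m.sum() for f,m in zip(fs,ms))
    r=minimize(c,[p0[0],p0[1],p0[2]*5],method="Nelder-Mead",options=dict(initial_simplex=np.array([p0[0],p0[1],p0[2]*5])+np.array([[0,0,0],[.012,0,0],[0,.012,0],[0,0,.5]])-.004,xatol=1e-4,fatol=1e-4,maxiter=90))
    v=r.x; return np.round([v[0],v[1],v[2]/5],4),round(r.fun,3)
E
cat > m.py <<'E'
from fit import *
F={c:grab_frame(c) for c in("top","scene")}
out=[]
for n,parts,p0,z0 in(("light",LIGHT,[.62,.158,.05],.062),("model",MODEL,[.617,-.172,0],0)):
    M={}
    for c,f in F.items():
        L=silhouettes(c,n); g=proj(f,[p0[0],p0[1],.04])[0]
        r=min(L,key=lambda r:np.linalg.norm(np.array(r["centre"])-g)); M[c]=r["mask"].astype(float); print(n,c,r["score"],M[c].sum(),r["centre"])
    for cs in(["top"],["scene"],["top","scene"]): print(n,cs,*fit([F[c] for c in cs],[M[c] for c in cs],parts,p0,z0))
    for c in F:
        g=proj(F[c],[p0[0],p0[1],.04])[0].round().astype(int); sl=np.s_[g[1]-48:g[1]+48,g[0]-48:g[0]+48]
        im=cv2.resize(F[c]["img"][sl][...,::-1],None,fx=4,fy=4,interpolation=cv2.INTER_CUBIC)
        b,_=fit([F[c]],[M[c]],parts,p0,z0); rm=render(F[c],parts,b,z0)[sl]
        for m,col in((M[c][sl],(0,255,0)),(rm,(0,0,255))):
            k=cv2.findContours((cv2.resize(m,None,fx=4,fy=4)>.5).astype(np.uint8),0,1)[0]; cv2.drawContours(im,k,-1,col,1)
        out.append(im[:,60:-20] if 0 else im)
cv2.imwrite("pics/fit.png",cv2.resize(np.vstack([np.hstack(out[:2]),np.hstack(out[2:])]),(600,600),interpolation=cv2.INTER_AREA))
E
python3 m.py
```

```text
light top 0.91 516.0 [192.1, 172.6]
light scene 0.73 570.0 [296.9, 238.2]
light ['top'] [0.6257 0.1612 0.045 ] 0.112
light ['scene'] [0.6266 0.1602 0.0622] 0.137
light ['top', 'scene'] [0.6259 0.1606 0.0559] 0.258
model top 0.94 1365.0 [308.0, 176.8]
model scene 0.77 1614.0 [188.7, 198.4]
model ['top'] [ 0.6101 -0.1773  0.0605] 0.025
model ['scene'] [ 0.6114 -0.177   0.0536] 0.014
model ['top', 'scene'] [ 0.611  -0.1774  0.0641] 0.043
```

View pics/fit.png

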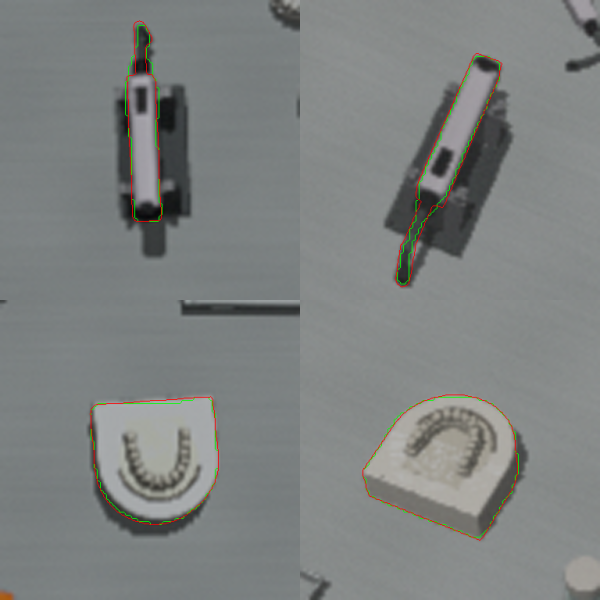

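The fits agree with the picture. The target light is the grey one in the rest, near top (195,175). The model is near top (308,177), and each fit outline matches its mask. Next I grasp the light.

```bash
cat >> h.py <<'E'
LX,LY,LYAW=.626,.1606,.055
MX,MY,MYAW=.6108,-.1773,.06
ZG=.053
def rot(yaw,flip):
    c,s=np.cos(yaw),np.sin(yaw); x=np.array([c,s,0])*flip; z=np.array([0,0,-1.]); return R.from_matrix(np.c_[x,np.cross(z,x),z]).as_rotvec()
E
python3 - <<'E'
from h import *
s=get_state(); print(s["clock"])
for fl in(1,-1):
    print(fl,[np.round(ik(p,rot(LYAW,fl)),2) for p in([LX,LY,.16],[.47,-.22,.09],[.47,-.13,.09])])
fl=min((1,-1),key=lambda k:abs(ik([LX,LY,.16],rot(LYAW,k))[5]))
print(fl); movep([LX,LY,.15],rot(LYAW,fl)); print(get_state()["clock"])
move_l([LX,LY,ZG],.12); s=get_state(); print(s["clock"],s["contact_force"])
grab(40); s=get_state(); print(s["clock"],s["contact_force"],s["finger_gap"],s["grasp_force"],s["position"])
move_l([LX,LY,ZG+.08],.1); s=get_state(); print(s["clock"],s["contact_force"],s["wrist_torque"],s["finger_gap"])
for c in("top","scene"): save(grab_frame(c),c+"1.png")
a=[cv2.imread(f"pics/{c}1.png")[y:y+120,x:x+160] for c,x,y in(("top",130,110),("scene",220,170))]
cv2.imwrite("pics/g1.png",cv2.resize(np.hstack(a),(800,300),interpolation=cv2.INTER_CUBIC))
E
```

```text
2.0
1 [array([ 0.14,  0.55, -0.02,  0.99, -0.  , -3.06]), array([-0.58,  0.41, -0.47,  0.69, -0.  ,  2.51]), array([-0.42,  0.36, -0.55,  0.66, -0.  ,  2.67])]
-1 [array([ 0.14,  0.55, -0.02,  0.99,  0.  ,  0.08]), array([-0.58,  0.41, -0.47,  0.69, -0.  , -0.64]), array([-0.42,  0.36, -0.55,  0.66, -0.  , -0.48])]
-1
4.8917
5.85 [ 0.45405024 -0.52253119 -0.5189715 ]
6.4333 [-0.63371265 -0.10573103  1.86966158] 0.274508056018436 39.73801553249359 [0.62626484 0.16065158 0.05339814]
7.3833 [ 0.2913557  -1.13572024 -2.02945007] [ 0.01867923  0.02883814 -0.02371271] 0.2777037031609014
```

View pics/g1.png

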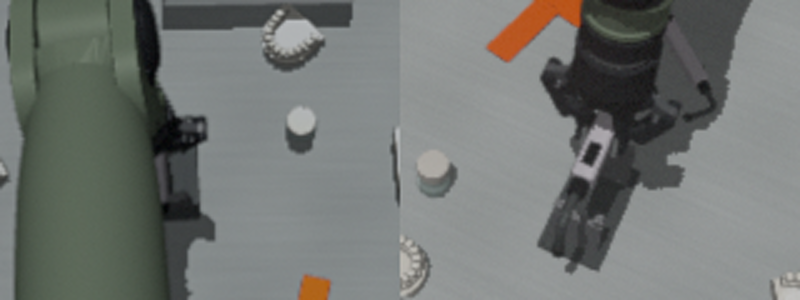

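The light is in the gripper and level. The handle and tip show in the scene view. Next I hover above the left end of the seam and check the tip.

```bash
cat >> h.py <<'E'
RV=rot(MYAW,-1)
def tcp(deg,h,dx=0,dy=0):
    a=np.radians(deg); l=np.array([-np.cos(a),np.sin(a)])*.04-[.11,0]
    c,s=np.cos(MYAW),np.sin(MYAW); return [MX+c*l[0]-s*l[1]+dx,MY+s*l[0]+c*l[1]+dy,.04+h+.042-.062+ZG]
def tip(deg): return np.array(tcp(deg,0))+[.11*np.cos(MYAW),.11*np.sin(MYAW),0]
E
python3 - <<'E'
from h import *
p=tcp(76,.04); print(p,tip(76)); movep(p,RV); s=get_state(); print(s["clock"],s["position"])
e=tip(76); e[2]=.08; e2=np.array(s["position"]); 
yaw=R.from_rotvec(s["eef_rot"]).as_matrix()[:,0]*-1; e=e2+yaw*.11; e[2]=s["position"][2]-ZG+.02; print("expected tip",e)
for c in("top","scene"):
    f=grab_frame(c); save(f,c+"2.png"); print(c,proj(f,e),[(round(r["score"],2),np.round(r["centre"],1)) for r in tip_of(c,"light_end")])
    g=proj(f,e)[0].round().astype(int)
    im=f["img"][g[1]-50:g[1]+50,g[0]-66:g[0]+66,::-1]; cv2.imwrite(f"pics/t_{c}.png",cv2.resize(im,(396,300),interpolation=cv2.INTER_CUBIC))
cv2.imwrite("pics/t2.png",np.hstack([cv2.imread(f"pics/t_{c}.png") for c in("top","scene")]))
E
```

```text
[np.float64(0.4890111651660425), np.float64(-0.1457343162427284), 0.11299999999999999] [ 0.59881322 -0.13913828  0.073     ]
8.75 [ 0.4898655  -0.14527416  0.11321923]
expected tip [ 0.59966119 -0.13857389  0.08021923]
top [[296.92461124 179.87098016]] [(0.9, array([132.2, 325.7])), (0.58, array([179.6, 227.9]))]
scene [[202.32978123 187.65635033]] [(0.71, array([201.4, 185.6])), (0.61, array([333.4, 216.4])), (0.6, array([415.2, 161.9]))]
```

View pics/t2.png

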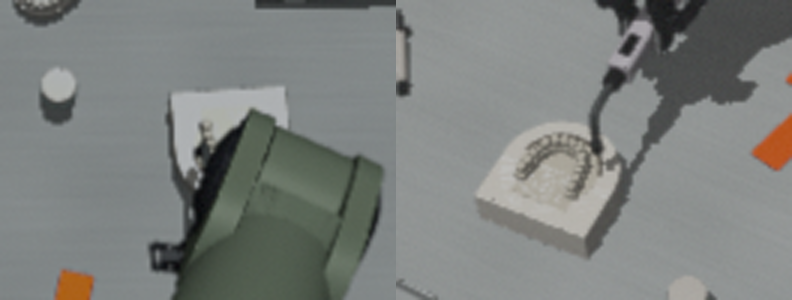

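The scene crop shows the guide tip about 4 cm above the seam's left end, at about (203,188). I expected (202.3,187.7), so it agrees to within a pixel. Running the pass now.

```bash
python3 - <<'E'
from h import *
H=.0075
move_l(tcp(76.5,H),.05); sleep(.3)
s=get_state(); print(s["clock"],np.array(s["position"])-tcp(76.5,H),s["contact_force"])
f=grab_frame("scene"); save(f,"s3.png")
log=[]
for d in np.linspace(76.5,-76.5,13)[1:]:
    move_l(tcp(d,H),.02); s=get_state(); log.append([s["clock"],*(1e3*(np.array(s["position"])-tcp(d,H))),*s["contact_force"]])
f2=grab_frame("scene")
print(np.round(log,2)); sleep(.2)
p=tcp(-76.5,.05); move_l(p,.06)
print(get_state()["clock"])
cv2.imwrite("pics/p.png",cv2.resize(np.hstack([x["img"][140:240,136:268,::-1] for x in(f,f2)]),(792,300),interpolation=cv2.INTER_CUBIC))
E
```

```text
10.05 [ 1.78445519e-04 -9.98430433e-05  2.46926508e-04] [ 0.18349827  0.56635739 -1.61093515]
[[ 1.069e+01 -4.000e-02 -8.000e-02  3.000e-02  4.600e-01 -5.800e-01
  -1.880e+00]
 [ 1.128e+01  2.000e-02 -1.000e-01  4.000e-02  1.000e-02  8.000e-01
  -2.020e+00]
 [ 1.188e+01 -3.000e-02 -9.000e-02  1.000e-02 -6.700e-01  3.600e-01
  -1.880e+00]
 [ 1.247e+01 -2.000e-02 -8.000e-02  1.000e-02  8.600e-01  1.200e-01
  -1.310e+00]
 [ 1.306e+01 -6.000e-02 -6.000e-02 -3.000e-02 -2.900e-01  4.000e-02
  -1.070e+00]
 [ 1.365e+01 -7.000e-02 -6.000e-02 -2.000e-02 -7.000e-02  5.400e-01
  -1.330e+00]
 [ 1.424e+01 -4.000e-02 -5.000e-02 -4.000e-02  8.600e-01  4.800e-01
  -5.000e-01]
 [ 1.483e+01 -3.000e-02 -4.000e-02 -5.000e-02 -6.000e-02 -2.800e-01
  -1.040e+00]
 [ 1.542e+01 -7.000e-02  0.000e+00 -8.000e-02 -3.000e-02  5.400e-01
  -1.130e+00]
 [ 1.602e+01 -4.000e-02  1.000e-02 -6.000e-02  6.800e-01 -1.400e-01
  -9.200e-01]
 [ 1.661e+01 -3.000e-02  2.000e-02 -7.000e-02 -2.500e-01 -2.000e-02
  -1.260e+00]
 [ 1.720e+01 -3.000e-02  3.000e-02 -8.000e-02 -5.000e-01  7.800e-01
  -1.760e+00]]
18.3083
```

View pics/p.png

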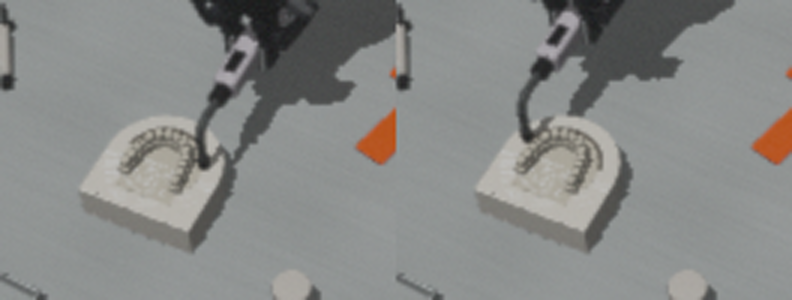

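The pictures show the tip over the left end of the seam at the start and over the right end at the finish, with no contact force. Now I return the light to its rest.

```bash
python3 - <<'E'
from h import *
rv=rot(LYAW,-1)
movep([LX,LY,ZG+.08],rv); sleep(.3); s=get_state(); print(s["clock"],s["position"])
move_l([LX,LY,ZG+.02],.08); move_l([LX,LY,ZG+.003],.03)
print(move_l([LX,LY,ZG-.0005],.01,until_force=4)); s=get_state(); print(s["clock"],s["position"],s["contact_force"])
let_go(); sleep(.2); move_l([LX,LY,.17],.1); movep([.4,-.2,.25],RV); s=get_state(); print(s["clock"],s["contact_force"])
E
sed -i 's/pics\/fit/pics\/fit2/' m.py; python3 m.py
```

```text
20.1083 [0.62616066 0.15966577 0.13307839]
True
22.0667 [0.62630119 0.16063651 0.05338662] [ 0.03947808 -0.42043558  4.37046626]
25.8083 [0.49266229 0.09667633 0.3177941 ]
light top 0.74 446.0 [194.6, 173.1]
light scene 0.7 256.0 [334.1, 190.2]
light ['top'] [0.6245 0.162  0.0523] 0.141
light ['scene'] [-0.9831 -0.1403 -0.2812] 1.0
light ['top', 'scene'] [0.6231 0.1618 0.0546] 3.586
model top 0.7 1394.0 [307.9, 177.9]
model scene 0.63 1594.0 [188.2, 200.3]
model ['top'] [ 0.6105 -0.1776  0.0603] 0.019
model ['scene'] [ 0.6109 -0.1767  0.0502] 0.018
model ['top', 'scene'] [ 0.6106 -0.1772  0.0534] 0.038
```

View pics/fit2.png

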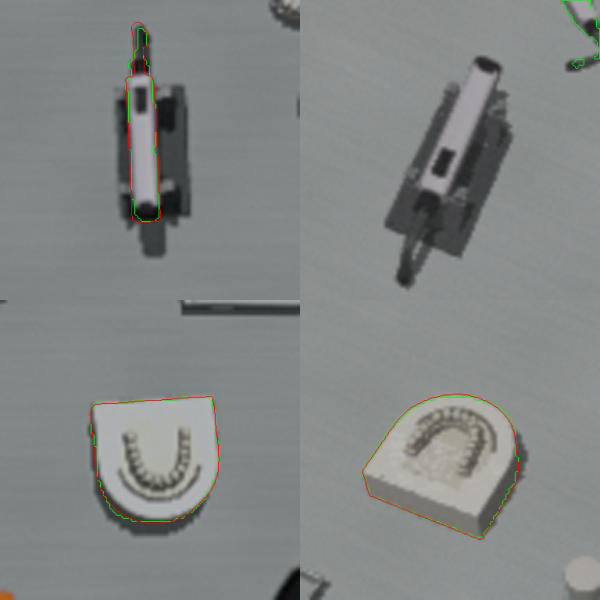

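The light lies in the forks as before. In both views it sits at the same pixels as in the first fit picture; the scene network simply missed it this time. The arm is clear.

```bash
python3 -c "
from cell import *
print(sign_off())"
```

```text
the job is handed in; nothing more can be done
None
```

The curing light made one pass of about 2 cm/s along the whole joint line, left to right, 7.5 mm above the plaster and without touching the model; it is back in its rest as before, nothing else was moved as far as the pictures show, and the job was handed in at about 26 s.

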